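# Tuck the drip strip under the instrument's lapped lip and hold it down

### The arm

A 6-joint arm with a two-finger parallel gripper is mounted at the origin on the work surface. World frame = base frame: x ahead of the robot, y to its left, z up, the work surface at z = 0. Lengths are in m, angles in rad, forces in N, time in s.
With the tool pointing down it reaches from about 0.3 to 0.775 m from the base axis. Payload 14.6 kg.
Tool frame: the origin (TCP) lies between the finger pads; the fingertips stand ctrl.tip_extent ahead of it and the grasp point (between the pads) lies 3 mm ahead of it (ctrl.tip_extent is the distance from the TCP to the fingertips, in m); z points along the fingers, y is the line along which they close (so a half turn about z gives the same grasp; the last joint's range is limited). The gripper opens to 94 mm and grips with 3 to 60 N. Pads are 16 mm wide; open, the fingers measure 119 mm over their backs; the gripper's body (75 mm by 177 mm) begins 78 mm behind the grasp point.
Start: joints at [1.206, 0.3, 1.521, -0, 1.321, -0.067], TCP at [0.161, 0.526, 0.227] pointing down, gripper open.
Joint ranges: [-3.03, 3.03], [-0.79, 2.21], [0.23, 2.52], [-1.04, 4.18], [0, 3.07], [-2.55, 2.55]. Speed limits (rad/s): [2.22, 2.22, 2.57, 3.14, 3.14, 3.14].

### API

Orientations are given as [roll, pitch, yaw] about the fixed x, y, z axes, in that order (R = Rz(yaw) Ry(pitch) Rx(roll)).
In Python, from station import ctrl gives the robot as it stands.
- The arm moves only by the shell command python3 shift.py [OPENING] [FORCE], which reads ROWS from standard input. ROWS is a JSON list that holds a single list of rows (three levels of brackets), with 1 to 10 rows, each of 6 numbers: dx, dy, dz in a scale on which 1.0 is 0.3 m, then a rotation vector rx, ry, rz in a scale on which 1.0 is pi/2 rad; each row shifts and turns the commanded pose from where the row before left it, along the tool's axes as they then stand; what a row does not reach is not made up. A row lasts 1/10 s, in which the tool goes at most 0.05 m and 0.15 rad, less where a joint would pass 70% of its speed; a pose out of reach is approached as far as the arm can. OPENING is the finger opening in m, set as the command begins (- or left out keeps the last). The fingers move at their own pace and stop on an object; FORCE is the grip in N (left out, the last holds). Time passes only in rows, so rows that do not move let the fingers close. It prints the time, the measured TCP pose, the force, the opening and the grip force at its end. Shift and turn numbers lie between -1 and 1, and a call with a number outside is refused. Input that does not fit is refused with a message, and nothing moves.
- ctrl.get_obs(): the state, without advancing time (a new reading comes with each control period).
- ctrl.camera(name): name is "side" or "top" or "wrist"; returns a dict with "pixels" (400x640x3 uint8, blue, green, red), "fx", "fy", "cx", "cy" (pixels), "k1" (the pictures are not rectified: a ray, as slopes to the right and down, at radius r is drawn at 1 + k1 r^2 times it, then the intrinsics apply), "extrinsics" (4x4, takes a point from camera to world coordinates). Camera axes: x right, y up, looking along -z (the intrinsics and any distortion apply to the point x, -y, -z); pixel columns grow to the right and rows downward; lengths in m; the calibration is good to about 2 mm. A picture is of the moment at which its call begins. There is no depth.
- ctrl.hand_in(): hands the job in; it is judged then, once.
The state is a dict: "time_s": time; "qpos": joint angles; "joint_vel": joint speeds; "tau": joint torques, N m; "ee_pos": TCP position; "eef_rot": TCP orientation; "force": force on the tool from outside, world axes, zero at the start; "moment": the same for the moment, N m; "grip_width": finger opening in m; "grip_force": force on a finger pad.
Only numpy, scipy, OpenCV 4.12 (cv2) and the standard library are available. Lean on these libraries where they do the work, as an engineer would, in place of code of your own. Each camera call takes 0.05 s, during which the arm holds its last target. There are 200 camera calls.

### The job

Push the instrument's drop-down front door up until it is shut, since it hangs over the work. Then take the aluminium drip strip from the grey case by its rail and slide its long free edge in under the steel lap at the instrument's foot, square to it, the whole edge under the lap and home against the instrument, without lifting the lap. Finish while still holding the strip by its rail and pressing it firmly flat on the bench; leave the other things on the bench where they are.

Things in the scene. Friction and masses are not known exactly. Their poses are not given: they have to be found in the camera images.
- module: The instrument: fixed cream box 260 mm wide, 355 deep, 190 tall; bottle tray on its roof from 135 mm behind the front face. Origin: on the bench (height 0) straight below the middle of the lap's lip. x points level into the instrument (tucking direction), y along the lip, z up. Front face: plane x = 45 mm; below the lap it goes down to the bench and is the strip's stop.
- door (a joint): Beige drop-down front door, 218 mm wide, 118 tall, 12 thick, no handle sticking out, hinged along its bottom edge at x = 45, z = 52 mm of the instrument frame. 0 = shut (upright, flush with the front face); grows to 1.45 rad as the top swings out (-x) and down. Stiff hinge (0.27 N m): it stays where it is left; about 2.5 N at the top edge moves it.
- door_top (a point): Middle of the outer top edge of the door, 118 mm from the hinge line.
- lap (a joint): The lap: steel sheet 240 mm wide (y), 2.5 thick, sloping out and down from the front face, overhanging the bench by 45 mm. Hinged freely along its upper edge (x = 45, z = 21 mm of the instrument frame); 70 g. 0 = at rest, underside of its lip 9 mm above the bench (21 mm at the face); grows as the lip is lifted, 0.1 rad is 4.5 mm at the lip.
- lap_lip (a point): Middle of the lower edge of the lap's lip, 9 mm above the bench at rest.
- strip: Drip strip, loose, about 0.2 kg: flat aluminium plate 100 mm (x) by 160 (y), 4 thick, with an upright grip rail 10 mm thick (x), 60 long (y), 26 tall above the plate, centred at x = -30 mm, y = 0. Origin: centre of the underside; z up. Its long edge at x = +50 mm, away from the rail, goes under the lap. Starts lying flat on the grey case.
- strip_left (a point): Lower corner of the strip's tuck edge at strip x = +50, y = +80 mm, on the underside.
- strip_right (a point): Lower corner of the strip's tuck edge at strip x = +50, y = -80 mm, on the underside.
- strip_rail (a point): Middle of the top of the grip rail, 30 mm above the strip's underside.
- case: Flat grey case, fixed, 130 mm (x) by 190 mm (y) by 35 mm tall; the strip lies on it. Origin: centre of its underside.
- table: The black bench top, its surface at height 0.
- jar: Small amber jar, radius 27 mm, 65 mm tall, to be left alone. Origin: centre of its foot.
- dish: Small glass bowl, radius 30 mm, 24 mm tall, to be left alone. Origin: centre of its foot.
- wrench: Wrench 150 mm long lying on the bench beyond the case, to be left alone.
- bottle: Glass bottle, radius 34 mm, 150 mm tall, to be left alone. Origin: centre of its foot.
- beaker: Glass beaker, radius 33 mm, 80 mm tall, to be left alone. Origin: centre of its foot.

How it is judged:
On the way, in this order (a step that is already met when the one before it is completed fails the run):
1. the door is pushed up shut (value of joint door below 0.06 rad), for 0.2 s.
2. both corners of the strip's tuck edge are under the lap (x of each of strip_left, strip_right in the frame of module above 0.005 m and height (world z) of each of strip_left, strip_right below 0.02 m), for 0.1 s.
At the end, for the whole second after the job is handed in: Door shut (0.08 rad), lap at rest (0.03 rad), both corners of the tuck edge at least 25 mm inside the lip and within the lap's width; strip still and flat on the bench (0.035 rad, edge under 4 mm), gripper at its rail, strip bearing on the bench with over 5 N (value of joint door below 0.08 rad and value of joint lap below 0.03 rad and x of each of strip_left, strip_right in the frame of module above 0.025 m and y of strip_left in the frame of module below 0.122 m and y of strip_right in the frame of module above -0.122 m and height (world z) of each of strip_left, strip_right below 0.004 m and angle between strip's own z axis and vertical below 0.035 rad and contact force between strip and table above 5 N and contact force between the fingers and strip above 2 N and distance between the grasp point and strip_rail below 0.05 m and linear speed of strip below 0.02 m/s); the arm keeps its last pose, push and grip.
It fails at once if the lap is lifted (more than 0.1 rad, 4.5 mm at its lip) (value of joint lap above 0.1 rad).
It fails at once if another thing on the bench is moved by more than 30 mm (distance of any of jar, dish, wrench, bottle, beaker from where it was at the start of the episode above 0.03 m).
It also fails if it takes over 54 s, if anything falls off the work surface, if the arm or the gripper's body presses on something with over 40 N, if the wrist force passes 120 N, or if a joint passes its speed limit or range.

## Working session

There is one attempt and no reset: what is moved stays moved. The work goes in short steps, Python scripts to look and compute and a shell command to move; the robot and the scene stay as the last step left them, time stands still between calls to the robot, and variables do not carry over. Pictures are saved under pics/ and viewed, at most 10 in all, crops included, and the job is handed in when it is done.

```bash
ls; mkdir -p pics
python3 - <<'E'
from station import ctrl
import cv2
for n in ("side","top"):
    c=ctrl.camera(n); cv2.imwrite(f"pics/{n}0.png",c["pixels"]); print(n,c["fx"],c["cx"],c["cy"],c["k1"],c["extrinsics"])
print(ctrl.get_obs(),ctrl.tip_extent)
E
```

```text
pics
shift.py
station.py
side 423.1060128697297 319.1341545984115 199.41780514632268 0.037924860314569535 [[-0.946803    0.2441075  -0.20970362  0.36985821]
 [-0.32180202 -0.71259882  0.6234151   0.55494994]
 [ 0.00274575  0.65773433  0.75324498  0.83346541]
 [ 0.          0.          0.          1.        ]]
top 426.32540165827334 321.57976609473695 192.3505127570969 0.022059892681066586 [[-0.02961103  0.98696774 -0.15817038  0.38994338]
 [-0.99954051 -0.02821183  0.01108458 -0.04667978]
 [ 0.00647785  0.15842593  0.98734961  1.08556705]
 [ 0.          0.          0.          1.        ]]
{'time_s': 0.1, 'qpos': array([ 1.20642014e+00,  3.00407530e-01,  1.52152200e+00, -1.18981689e-05,
        1.32070453e+00, -6.65527760e-02]), 'joint_vel': array([-0.00029978,  0.0005198 , -0.00398475,  0.00085593,  0.00042079,
       -0.00065468]), 'tau': array([ 4.33881840e-03, -5.32650054e+01, -3.53280008e+01,  7.10225408e-02,
        2.35884462e-02, -1.00901232e-04]), 'ee_pos': array([0.1612957 , 0.52559139, 0.22694618]), 'eef_rot': array([-3.14055279e+00, -5.77577243e-05,  2.84377217e+00]), 'force': array([ 0.54909284, -0.48512205, -0.85386565]), 'moment': array([0.00840367, 0.00121774, 0.02753802]), 'grip_force': 0.0, 'grip_width': 0.09419724683635528} 0.022
```

View pics/side0.png

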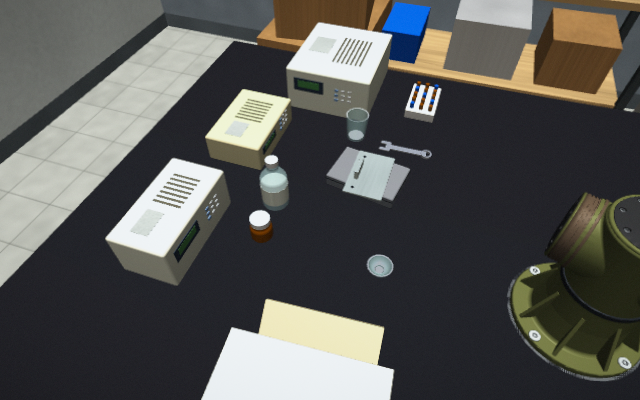

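View pics/top0.png

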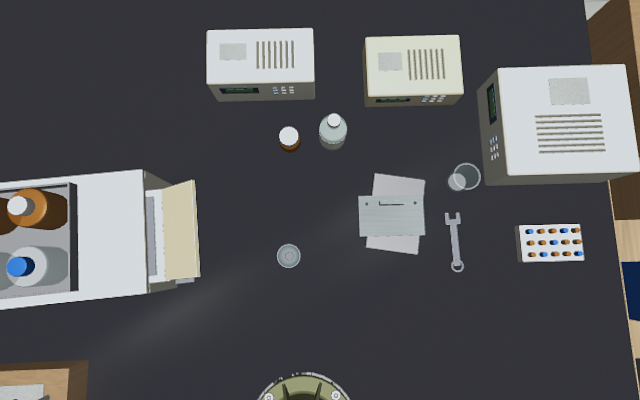

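Top view: instrument on the left (front edge about u=145, v=170–292), door hanging out to u=198. The strip lies on the case at about (392,215), rail near (397,204), and the dish is at (288,256). Now zoomed crops for exact corners.

```bash
cat > h.py <<'E'
import numpy as np, cv2
from station import ctrl
F=np.diag([1.,-1,-1])
def cal(c):
    E=np.array(c["extrinsics"]); R=F@E[:3,:3].T; t=-R@E[:3,3]
    K=np.array([[c["fx"],0,c["cx"]],[0,c["fy"],c["cy"]],[0,0,1.]]); d=np.array([c["k1"],0,0,0.])
    return R,t,K,d
def proj(c,P):
    R,t,K,d=cal(c); return cv2.projectPoints(np.array(P,float).reshape(-1,3),cv2.Rodrigues(R)[0],t,K,d)[0].reshape(-1,2)
def ray(c,uv,z):
    R,t,K,d=cal(c); n=cv2.undistortPoints(np.array(uv,float).reshape(-1,1,2),K,d).reshape(-1,2)
    D=np.c_[n,np.ones(len(n))]@R; o=-R.T@t
    return o+D*((np.array(z)-o[2])/D[:,2])[:,None]
def crop(im,u0,u1,v0,v1,s):
    o=cv2.resize(im[v0:v1,u0:u1],None,fx=s,fy=s,interpolation=cv2.INTER_CUBIC)
    for u in range(-(-u0//10)*10,u1,10): cv2.line(o,((u-u0)*s,0),((u-u0)*s,6 if u%50 else 16),(0,0,255),1)
    for v in range(-(-v0//10)*10,v1,10): cv2.line(o,(0,(v-v0)*s),(6 if v%50 else 16,(v-v0)*s),(0,0,255),1)
    return o
E
python3 - <<'E'
from h import *
t=ctrl.camera("top");im=t["pixels"]
a=crop(im,130,210,165,295,4); b=crop(im,345,440,165,260,4)
s=ctrl.camera("side")["pixels"]; d=crop(s,320,415,140,210,4)[:, :380]
W=np.zeros((600,800,3),np.uint8); W[:520,:320]=a; W[:300,330:710]=b[:300]; W[310:590,330:710]=d[:280]
cv2.imwrite("pics/z1.png",W)
print(proj(t,[[.161,.526,.227],[0,0,0]]))
E
```

```text
[[ 14.29973183 395.77075227]
 [303.66365188 429.63469261]]
```

View pics/z1.png

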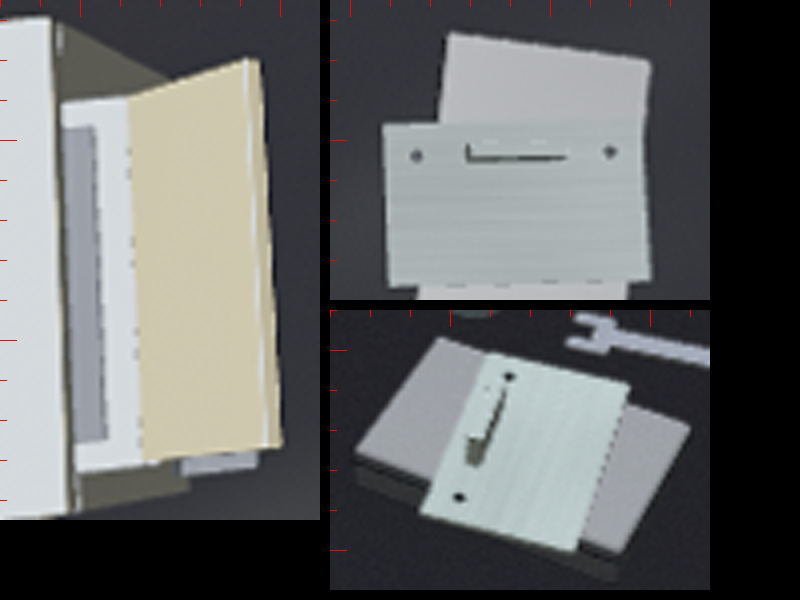

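```bash
cat >> h.py <<'E'
def T(p,P):  # module/any planar pose (x,y,yaw)
    c,s=np.cos(p[2]),np.sin(p[2]); P=np.array(P,float); return P@np.array([[c,s,0],[-s,c,0],[0,0,1]])+[p[0],p[1],0]
def door(a,y,o=0,L=.118): # o=0 outer face
    return [.045-L*np.sin(a)+0*np.cos(a)-o*-np.cos(a), y, .052+L*np.cos(a)+o*np.sin(a)]
E
python3 - <<'E'
from h import *
from scipy.optimize import least_squares as LS
t=ctrl.camera("top");s=ctrl.camera("side")
# module y = world -x (lower in top image)
tp=[[143,169.5],[147.5,293.75]]
r=ray(t,tp,[.19,.19]);print(r,np.linalg.norm(r[0]-r[1]))
rs=ray(s,[[232,328],[393,370]],[.19,.19]);print(rs,np.linalg.norm(rs[0]-rs[1]))
def f(p):
    a=p[3]
    q=proj(t,T(p,[[.045,-.13,.19],[.045,.13,.19],[0,.12,.010]]))-np.array(tp+[[194.5,281.75]])
    q2=proj(s,T(p,[[.045,-.13,.19],[.045,.13,.19]]))-[[232,328],[393,370]]
    # outer-top door edge, right-most of the two lit lines
    return np.r_[q.ravel(),.5*q2.ravel()]
R=LS(f,[.35,.4,1.57,1]);p=R.x;print("module",p[:3]);print(f(p))
print("lip",T(p,[[0,-.12,.009],[0,.12,.009]]))
for a in np.arange(.6,1.3,.1): print(round(a,1),*[np.round(proj(c,T(p,[door(a,-.109),door(a,.109),door(a,-.109,.012),door(a,.109,.012)])),1).ravel() for c in (t,s)])
sp=[[358.25,196],[423.25,195],[425.5,235],[359.75,236.75]]
r=ray(t,sp,[.039]*4);print("strip",r, [np.linalg.norm(r[i]-r[i-1]) for i in range(4)])
ss=ray(s,[[320+(488-330)/4,140+(352-310)/4],[320+(630-330)/4,140+(385-310)/4],[320+(575-330)/4,140+(550-310)/4],[320+(420-330)/4,140+(515-310)/4]],[.039]*4);print(ss,[np.linalg.norm(ss[i]-ss[i-1]) for i in range(4)])
print("dish,jar,bottle,wrench",ray(t,[[289,256],[289,137],[333,135],[452,213],[457,268]],[.024,.06,.1,.01,.01]))
E
```

```text
[[0.59360055 0.32234248 0.19      ]
 [0.33468002 0.30349163 0.19      ]] 0.2596058400668185
[[0.59267638 0.32395039 0.19      ]
 [0.33685297 0.30545683 0.19      ]] 0.2564909900148071
module [0.467799   0.26863671 1.64305328]
[-0.25652339 -0.27321222 -0.31532876 -0.09463781  0.16838442  0.15642921
 -0.28706799 -0.44629827  0.74475109 -0.20997412]
lip [[0.58748587 0.2773     0.009     ]
 [0.34811213 0.25997342 0.009     ]]
0.6 [180.8 179.4 185.8 278.8 175.3 179.2 180.2 279.4] [260.8 304.9 384.1 335.4 258.5 308.1 383.6 339.3]
0.7 [186.1 179.6 191.2 278.2 180.8 179.3 185.8 278.8] [263.  302.1 384.4 332.  260.8 304.6 384.1 335.1]
0.8 [191.  179.9 196.3 277.6 186.1 179.5 191.3 278.2] [265.1 299.9 384.6 329.3 263.1 301.8 384.5 331.7]
0.9 [195.6 180.3 201.  277.1 191.1 179.8 196.4 277.6] [266.9 298.5 384.7 327.3 265.1 299.6 384.7 329. ]
1.0 [199.8 180.7 205.3 276.6 195.7 180.2 201.1 277.1] [268.6 297.8 384.6 326.1 267.  298.2 384.8 327. ]
1.1 [203.5 181.3 209.1 276.2 199.9 180.7 205.4 276.6] [270.1 297.7 384.5 325.6 268.7 297.4 384.7 325.8]
1.2 [206.8 181.9 212.4 275.8 203.7 181.3 209.3 276
[... 157 characters left out ...]
951451  0.039     ]
 [ 0.44499707 -0.14849515  0.039     ]] [np.float64(0.1008262224631919), np.float64(0.16155136066955922), np.float64(0.09905271898616969), np.float64(0.16101968656572288)]
[[ 0.54312674 -0.30922688  0.039     ]
 [ 0.44315709 -0.30838255  0.039     ]
 [ 0.44414777 -0.15086569  0.039     ]
 [ 0.5438335  -0.14781563  0.039     ]] [np.float64(0.16141279537237613), np.float64(0.09997321944446116), np.float64(0.15751997497475426), np.float64(0.09973238147136422)]
dish,jar,bottle,wrench [[ 0.40376647  0.02622203  0.024     ]
 [ 0.69583426  0.01863294  0.06      ]
 [ 0.6859505  -0.08917119  0.1       ]
 [ 0.49980035 -0.38770402  0.01      ]
 [ 0.3625226  -0.38917143  0.01      ]]
```

```bash
cat >> h.py <<'E'
from scipy.spatial.transform import Rotation as Rn
MOD=[.4678,.2686,1.643]
def go(*targets):
    o=ctrl.get_obs(); R=Rn.from_euler('xyz',o["eef_rot"]).as_matrix(); p=o["ee_pos"]
    for t in targets:
        t=np.array(t,float); print("tool delta",np.round(R.T@(t-p),4),"dist",round(np.linalg.norm(t-p),3)); p=t
def st():
    o=ctrl.get_obs(); p=o["ee_pos"]; c,s=np.cos(MOD[2]),np.sin(MOD[2]); d=p[:2]-MOD[:2]
    print("t",round(o["time_s"],2),"tcp",p.round(4),"rpy",o["eef_rot"].round(3),"mod",np.round([c*d[0]+s*d[1],-s*d[0]+c*d[1]],4),"F",o["force"].round(1),"grip",round(o["grip_width"],4),round(o["grip_force"],1),"q",o["qpos"].round(2))
E
python3 -c "
from h import *
go([.30,.17,.227])"
```

```text
tool delta [-0.2369 -0.2994  0.0004] dist 0.382
```

Careful with the scale: shifts go in shares of 0.3 m and turns go in shares of pi/2 rad. That gives: -0.0374 m / 0.3 = -0.1247, -0.0296 m / 0.3 = -0.0987.

```bash
echo '[[[-0.0987,-0.1247,0,0,0,0],[-0.0987,-0.1247,0,0,0,0],[-0.0987,-0.1247,0,0,0,0],[-0.0987,-0.1247,0,0,0,0],[-0.0987,-0.1247,0,0,0,0],[-0.0987,-0.1247,0,0,0,0],[-0.0987,-0.1247,0,0,0,0],[-0.0987,-0.1247,0,0,0,0]]]' | python3 shift.py 0 20
echo '[[[0,0,0,0,0,0.085],[0,0,0,0,0,0.085],[0,0,0,0,0,0.085],[0,0,0,0,0,0.085],[0,0,0,0,0,0.085],[0,0,0,0,0,0.085],[0,0,0,0,0,0.085],[0,0,0,0,0,0.085],[0,0,0,0,0,0.085],[0,0,0,0,0,0]]]' | python3 shift.py
python3 -c "
from h import *
st();go([.476,.159,.227],[.476,.159,.127])"
```

```text
time_s: 1.1
ee_pos: [0.3001, 0.1685, 0.2277]
eef_rot: [3.141, 0.001, 2.844]
force: [1.4, 1.3, 0.2]
grip_width: 0.0332
grip_force: 0.0
time_s: 2.1
ee_pos: [0.2999, 0.1703, 0.2275]
eef_rot: [3.141, -0.0, 1.64]
force: [0.2, 1.5, -0.7]
grip_width: 0.0004
grip_force: 0.0
t 2.1 tcp [0.2999 0.1703 0.2275] rpy [ 3.141 -0.     1.64 ] mod [-0.086   0.1745] F [ 0.2  1.5 -0.7] grip 0.0004 0.0 q [ 0.41 -0.18  2.03 -0.    1.29  0.34]
tool delta [-0.0234  0.1749  0.0005] dist 0.176
tool delta [-0.  -0.   0.1] dist 0.1
```

To row units: 0.05 m / 0.3 = 0.1667, 0.0437 m / 0.3 = 0.1457.

```bash
echo '[[[-0.02,0.1457,0,0,0,0],[-0.02,0.1457,0,0,0,0],[-0.02,0.1457,0,0,0,0],[-0.018,0.1457,0,0,0,0],[0,0,0.1667,0,0,0],[0,0,0.1667,0,0,0],[0,0,0,0,0,0]]]' | python3 shift.py
echo '[[[0.05,0,0,0,0,0],[0.05,0,0,0,0,0],[0.05,0,0,0,0,0],[0.05,0,0,0,0,0],[0.05,0,0,0,0,0],[0,0,0,0,0,0]]]' | python3 shift.py
python3 -c "
from h import *
st()
cv2.imwrite('pics/p1.png',ctrl.camera('top')['pixels'][150:320,100:330].repeat(3,0).repeat(3,1))"
```

```text
time_s: 2.8
ee_pos: [0.4732, 0.1586, 0.1222]
eef_rot: [-3.132, 0.002, 1.646]
force: [-0.4, -1.0, 0.2]
grip_width: 0.0004
grip_force: 0.0
time_s: 3.4
ee_pos: [0.4712, 0.2361, 0.1294]
eef_rot: [3.138, -0.0, 1.644]
force: [0.4, -0.3, 0.1]
grip_width: 0.0002
grip_force: 0.2
t 3.4 tcp [0.4712 0.2361 0.1294] rpy [ 3.138 -0.     1.644] mod [-0.0327 -0.0011] F [ 0.4 -0.3  0.1] grip 0.0002 0.2 q [ 0.4   0.35  1.7  -0.    1.09  0.32]
```

View pics/p1.png

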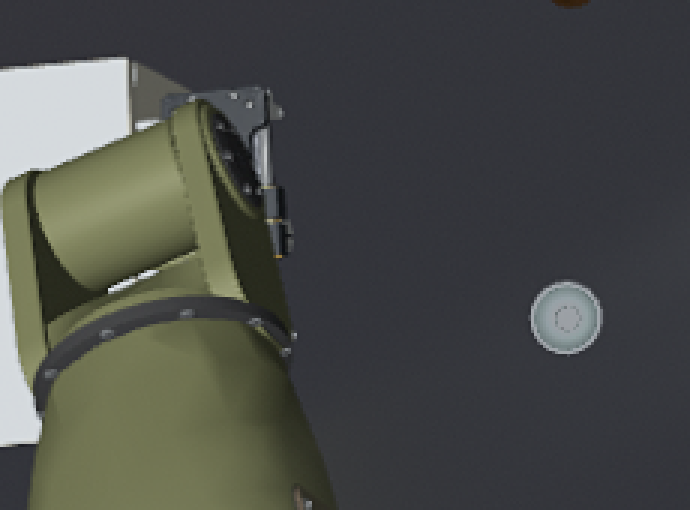

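The arm hides the door from above, so I'll continue pushing and watch the force.

To row units: 0.01 m / 0.3 = 0.0333.

```bash
echo '[[[0.0333,0,0,0,0,0],[0.0333,0,0,0,0,0],[0.0333,0,0,0,0,0],[0.0333,0,0,0,0,0]]]' | python3 shift.py; python3 -c "
from h import *
st()"
echo '[[[0.0333,0,0,0,0,0],[0.0333,0,0,0,0,0],[0,0,0,0,0,0]]]' | python3 shift.py;python3 -c "
from h import *
st()"
```

```text
time_s: 3.85
ee_pos: [0.4678, 0.2749, 0.1281]
eef_rot: [3.141, -0.0, 1.643]
force: [0.1, -4.2, 2.9]
grip_width: 0.0
grip_force: 1.9
t 3.85 tcp [0.4678 0.2749 0.1281] rpy [ 3.141 -0.     1.643] mod [ 0.0063 -0.0005] F [ 0.1 -4.2  2.9] grip 0.0 1.9 q [ 0.46  0.39  1.65 -0.    1.1   0.39]
time_s: 4.15
ee_pos: [0.466, 0.2954, 0.1273]
eef_rot: [-3.141, -0.0, 1.643]
force: [0.3, -0.0, 0.3]
grip_width: 0.0005
grip_force: 0.0
t 4.15 tcp [0.466  0.2954 0.1273] rpy [-3.141 -0.     1.643] mod [ 0.0268 -0.0001] F [ 0.3 -0.   0.3] grip 0.0005 0.0 q [0.5  0.41 1.62 0.   1.11 0.43]
```

To row units: 0.005 m / 0.3 = 0.0167, 0.004 m / 0.3 = 0.0133.

```bash
echo '[[[0.0167,0,0,0,0,0],[0.0133,0,0,0,0,0],[0,0,0,0,0,0]]]' | python3 shift.py; python3 -c "
from h import *
st()"
echo '[[[0.0067,0,0,0,0,0],[0.0067,0,0,0,0,0]]]' | python3 shift.py;python3 -c "
from h import *
st()"
```

```text
time_s: 4.45
ee_pos: [0.4656, 0.3034, 0.1273]
eef_rot: [-3.141, -0.0, 1.642]
force: [-0.1, 0.1, 0.2]
grip_width: 0.0006
grip_force: 0.0
t 4.45 tcp [0.4656 0.3034 0.1273] rpy [-3.141 -0.     1.642] mod [ 0.0349 -0.0003] F [-0.1  0.1  0.2] grip 0.0006 0.0 q [0.51 0.41 1.61 0.   1.12 0.44]
time_s: 4.65
ee_pos: [0.4655, 0.3041, 0.1274]
eef_rot: [-3.14, 0.006, 1.642]
force: [-4.3, -44.5, 12.6]
grip_width: 0.0003
grip_force: 22.2
t 4.65 tcp [0.4655 0.3041 0.1274] rpy [-3.14   0.006  1.642] mod [ 0.0356 -0.0003] F [ -4.3 -44.5  12.6] grip 0.0003 22.2 q [ 0.51  0.42  1.61 -0.    1.12  0.45]
```

Solid stop at the expected plane: the door is shut. Retract and go above the rail.

To row units: -0.05 m / 0.3 = -0.1667, -0.04 m / 0.3 = -0.1333, 0.039 rad / 1.5708 = 0.0248.

```bash
echo '[[[-0.0667,0,0,0,0,0],[-0.1667,0,0,0,0,0],[-0.1667,0,-0.0667,0,0,0],[-0.1,0,-0.1333,0,0,0],[0,0,-0.1,0,0,0],[0,0,0,0,0,0.0255],[0,0,0,0,0,0.0248],[0,0,0,0,0,0]]]' | python3 shift.py 0.06 ; python3 -c "
from h import *
st();go([.524,-.229,.21])"
```

```text
time_s: 5.45
ee_pos: [0.4759, 0.1609, 0.2162]
eef_rot: [3.141, -0.0, 1.562]
force: [0.7, 0.7, -0.3]
grip_width: 0.0587
grip_force: 0.0
t 5.45 tcp [0.4759 0.1609 0.2162] rpy [ 3.141 -0.     1.562] mod [-0.108  -0.0004] F [ 0.7  0.7 -0.3] grip 0.0587 0.0 q [0.25 0.2  1.67 0.   1.27 0.26]
tool delta [-0.3895  0.0514  0.0061] dist 0.393
```

To row units: -0.0433 m / 0.3 = -0.1443, 0.0057 m / 0.3 = 0.019.

```bash
echo '[[[-0.1443,0.019,0,0,0,0],[-0.1443,0.019,0,0,0,0],[-0.1443,0.019,0,0,0,0],[-0.1443,0.019,0,0,0,0],[-0.1443,0.019,0,0,0,0],[-0.1443,0.019,0,0,0,0],[-0.1443,0.019,0,0,0,0],[-0.1443,0.019,0,0,0,0],[-0.1443,0.019,0,0,0,0],[0,0,0,0,0,0]]]' | python3 shift.py; python3 -c "
from h import *
st();go([.524,-.229,.063])
w=ctrl.camera('wrist');t=ctrl.camera('top')
cv2.imwrite('pics/w1.png',np.vstack([w['pixels'][:,:],t['pixels'][100:300]]))
P=[[.524,-.199,.065],[.524,-.259,.065],[.529,-.229,.065],[.519,-.229,.065]]
print(proj(w,P))"
```

```text
time_s: 6.45
ee_pos: [0.524, -0.2332, 0.2152]
eef_rot: [-3.141, 0.0, 1.561]
force: [0.1, 0.4, -0.7]
grip_width: 0.0599
grip_force: 0.0
t 6.45 tcp [ 0.524  -0.2332  0.2152] rpy [-3.141  0.     1.561] mod [-0.5045 -0.0198] F [ 0.1  0.4 -0.7] grip 0.0599 0.0 q [-0.48  0.36  1.47 -0.    1.31 -0.47]
tool delta [4.200e-03 1.000e-04 1.522e-01] dist 0.152
[[318.85968084 160.88493399]
 [319.46941078 213.93785136]
 [323.72281332 188.03643699]
 [314.62276679 188.14023161]]
```

View pics/w1.png

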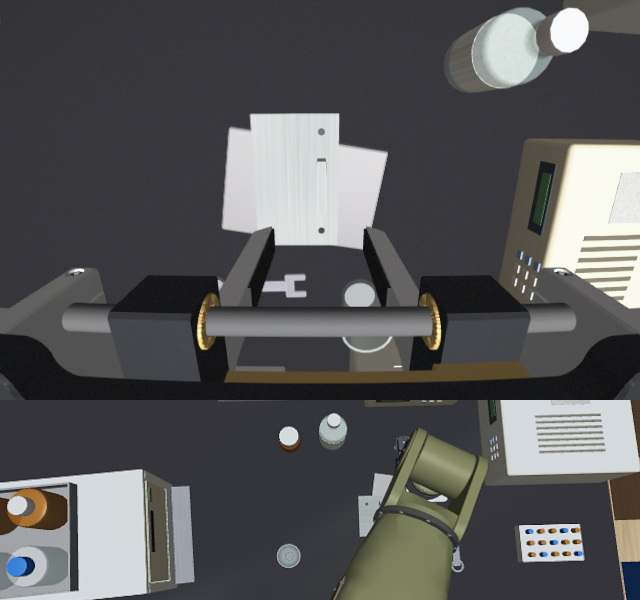

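Door is shut (flush, top view left). The rail in the wrist view is at about (321,184), about 2–4 px from prediction, which is within the opening. Descend and grip.

To row units: 0.03 m / 0.3 = 0.1, 0.001 m / 0.3 = 0.0033.

```bash
echo '[[[0.01,0.0033,0.1,0,0,0],[0.0133,0.0033,0.1,0,0,0],[0,0,0.1,0,0,0],[0,0,0.1,0,0,0],[0,0,0.0667,0,0,0],[0,0,0.0333,0,0,0],[0,0,0.0067,0,0,0],[0,0,0,0,0,0]]]' | python3 shift.py; echo '[[[0,0,0,0,0,0],[0,0,0,0,0,0],[0,0,0,0,0,0],[0,0,0,0,0,0],[0,0,0,0,0,0],[0,0,0,0,0,0],[0,0,0,0,0,0],[0,0,0,0,0,0]]]' | python3 shift.py 0 40; python3 -c "
from h import *
st()
t=ctrl.camera('top');a=crop(t['pixels'],130,210,165,295,4)
q=proj(t,T(MOD,[[0,-.12,.0115],[0,.12,.0115],[.045,-.13,.19],[.045,.13,.19],[.045,-.109,.17],[.045,.109,.17]]))
print(q)
for u,v in q: cv2.drawMarker(a,(int((u-130)*4),int((v-165)*4)),(255,0,255),0,12,1)
cv2.imwrite('pics/l1.png',a)"
```

```text
time_s: 7.35
ee_pos: [0.5267, -0.2217, 0.0648]
eef_rot: [3.141, 0.0, 1.564]
force: [0.3, 0.0, 0.8]
grip_width: 0.0597
grip_force: 0.0
time_s: 8.15
ee_pos: [0.5263, -0.2221, 0.064]
eef_rot: [3.142, 0.0, 1.563]
force: [0.2, -0.9, -0.7]
grip_width: 0.0098
grip_force: 40.0
t 8.15 tcp [ 0.5263 -0.2221  0.064 ] rpy [3.142 0.    1.563] mod [-0.4937 -0.023 ] F [ 0.2 -0.9 -0.7] grip 0.0098 40.0 q [-0.46  0.53  1.61 -0.    1.   -0.46]
[[189.42465994 186.19787151]
 [194.5050836  281.93586645]
 [142.7641604  169.22445873]
 [147.19945568 293.65339006]
 [146.89338475 180.60166553]
 [150.67366888 282.64782589]]
```

View pics/l1.png

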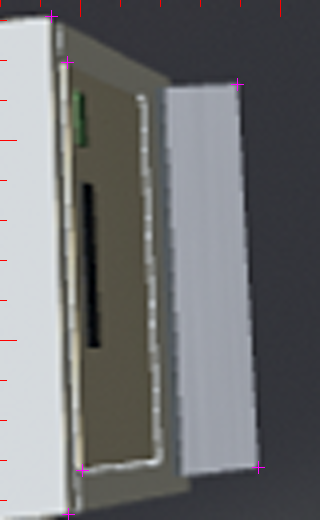

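Pose overlay matches within 0.3 px and the rail is gripped (9.8 mm). Lift and turn.

To row units: -0.03 m / 0.3 = -0.1, -0.02 m / 0.3 = -0.0667.

```bash
echo '[[[0,0,-0.0667,0,0,0],[0,0,-0.1,0,0,0],[0,0,-0.1,0,0,0],[0,0,-0.1,0,0,0],[0,0,-0.1,0,0,0],[0,0,0,0,0,0]]]' | python3 shift.py; echo '[[[0,0,0,0,0,0.0949],[0,0,0,0,0,0.0949],[0,0,0,0,0,0.0949],[0,0,0,0,0,0.0949],[0,0,0,0,0,0.0949],[0,0,0,0,0,0.0949],[0,0,0,0,0,0.0949],[0,0,0,0,0,0.0949],[0,0,0,0,0,0.0949],[0,0,0,0,0,0.0949]]]' | python3 shift.py; python3 -c "
from h import *
st();a=T(MOD,[[-.125,-.005,.204]])[0];go(a,a-[0,0,.172])"
```

```text
time_s: 8.8
ee_pos: [0.5274, -0.2226, 0.2079]
eef_rot: [3.136, 0.003, 1.563]
force: [-0.5, -0.5, -0.9]
grip_width: 0.0095
grip_force: 40.0
time_s: 9.8
ee_pos: [0.5259, -0.2219, 0.2025]
eef_rot: [-3.141, 0.002, 0.067]
force: [0.5, 0.9, -1.6]
grip_width: 0.0098
grip_force: 40.0
t 9.8 tcp [ 0.5259 -0.2219  0.2025] rpy [-3.141e+00  2.000e-03  6.700e-02] mod [-0.4934 -0.0226] F [ 0.5  0.9 -1.6] grip 0.0098 40.0 q [-0.46  0.37  1.49 -0.    1.29  1.04]
tool delta [-0.0194 -0.3683 -0.0011] dist 0.369
tool delta [0.0003 0.0002 0.172 ] dist 0.172
```

To row units: -0.0368 m / 0.3 = -0.1227, -0.0019 m / 0.3 = -0.0063.

```bash
echo '[[[-0.0063,-0.1227,0,0,0,0],[-0.0063,-0.1227,0,0,0,0],[-0.0063,-0.1227,0,0,0,0],[-0.0063,-0.1227,0,0,0,0],[-0.0063,-0.1227,0,0,0,0],[-0.0063,-0.1227,0,0,0,0],[-0.0063,-0.1227,0,0,0,0],[-0.0063,-0.1227,0,0,0,0],[-0.0063,-0.1227,0,0,0,0],[-0.0063,-0.1227,0,0,0,0]]]' | python3 shift.py; echo '[[[0,0,0.1,0,0,0],[0,0,0.1,0,0,0],[0,0,0.1333,0,0,0],[0,0,0.1,0,0,0],[0,0,0.0667,0,0,0],[0,0,0.0333,0,0,0],[0,0,0,0,0,0],[0,0,0,0,0,0]]]' | python3 shift.py; python3 -c "
from h import *
st()
s=ctrl.camera('side');w=ctrl.camera('wrist');t=ctrl.camera('top')
cv2.imwrite('pics/a1.png',np.vstack([np.hstack([crop(w['pixels'],170,490,0,290,1),crop(s['pixels'],160,440,200,345,2)[:290,:480]]),crop(t['pixels'],130,330,155,255,4)[:300]]))"
```

```text
time_s: 10.8
ee_pos: [0.4796, 0.1449, 0.2028]
eef_rot: [3.141, 0.002, 0.073]
force: [0.5, 0.1, -1.3]
grip_width: 0.0101
grip_force: 40.0
time_s: 11.6
ee_pos: [0.4807, 0.1436, 0.0445]
eef_rot: [-3.142, -0.001, 0.073]
force: [-0.1, 0.1, -1.4]
grip_width: 0.0096
grip_force: 40.0
t 11.6 tcp [0.4807 0.1436 0.0445] rpy [-3.142e+00 -1.000e-03  7.300e-02] mod [-0.1256 -0.0038] F [-0.1  0.1 -1.4] grip 0.0096 40.0 q [0.22 0.43 1.82 0.   0.89 1.71]
```

View pics/a1.png

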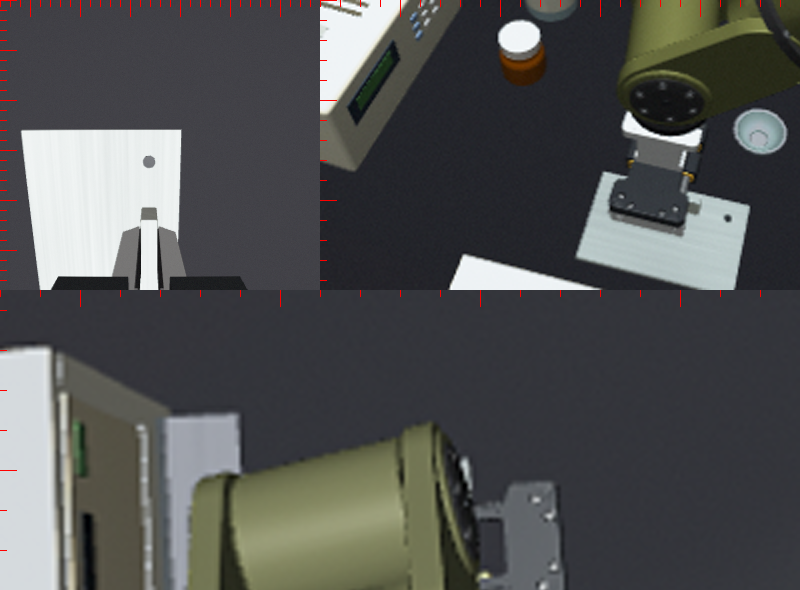

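To row units: 0.01 m / 0.3 = 0.0333, 0.004 m / 0.3 = 0.0133.

```bash
python3 -c "
from h import *
s=ctrl.camera('side')
r=ray(s,[[302,286],[374.5,303],[288.5,329]],[.0195]*3)
c,n=np.cos(MOD[2]),np.sin(MOD[2]);d=r[:,:2]-MOD[:2];print(r,np.c_[c*d[:,0]+n*d[:,1],-n*d[:,0]+c*d[:,1]])"
echo '[[[0,0,0.0333,0,0,0],[0,0,0.0133,0,0,0],[0,0,0,0,0,0],[0,0,0,0,0,0]]]' | python3 shift.py; python3 -c "
from h import *
st()"
```

```text
[[0.55150803 0.12875198 0.0195    ]
 [0.39354372 0.11701699 0.0195    ]
 [0.54347674 0.22841233 0.0195    ]] [[-0.14552241 -0.07340115]
 [-0.14583114  0.08499814]
 [-0.04554235 -0.07258039]]
time_s: 12.2
ee_pos: [0.4803, 0.1435, 0.0298]
eef_rot: [3.142, 0.0, 0.073]
force: [-0.1, 0.1, -1.8]
grip_width: 0.0096
grip_force: 40.0
t 12.2 tcp [0.4803 0.1435 0.0298] rpy [3.142 0.    0.073] mod [-0.1257 -0.0034] F [-0.1  0.1 -1.8] grip 0.0096 40.0 q [0.22 0.46 1.82 0.   0.86 1.71]
```

Square, tuck edge at module x = −45 mm, about 1 mm above the bench. Slide in.

To row units: -0.01 m / 0.3 = -0.0333.

```bash
echo '[[[0,-0.0333,0,0,0,0],[0,-0.0333,0,0,0,0],[0,-0.0333,0,0,0,0],[0,-0.0333,0,0,0,0],[0,0,0,0,0,0]]]' | python3 shift.py; python3 -c "
from h import *
st()"; echo '[[[0,-0.0267,0,0,0,0],[0,-0.0267,0,0,0,0],[0,-0.0267,0,0,0,0],[0,-0.0267,0,0,0,0],[0,0,0,0,0,0],[0,0,0,0,0,0]]]' | python3 shift.py; python3 -c "
from h import *
st()"
```

```text
time_s: 12.7
ee_pos: [0.4773, 0.1848, 0.03]
eef_rot: [-3.141, -0.0, 0.075]
force: [0.3, 0.7, -2.0]
grip_width: 0.0098
grip_force: 40.0
t 12.7 tcp [0.4773 0.1848 0.03  ] rpy [-3.141 -0.     0.075] mod [-0.0843 -0.0034] F [ 0.3  0.7 -2. ] grip 0.0098 40.0 q [0.3  0.48 1.79 0.   0.87 1.79]
time_s: 13.3
ee_pos: [0.4751, 0.2154, 0.03]
eef_rot: [3.141, 0.0, 0.074]
force: [0.2, -0.1, -1.7]
grip_width: 0.0096
grip_force: 40.0
t 13.3 tcp [0.4751 0.2154 0.03  ] rpy [3.141 0.    0.074] mod [-0.0536 -0.0034] F [ 0.2 -0.1 -1.7] grip 0.0096 40.0 q [ 0.36  0.49  1.77 -0.    0.88  1.85]
```

Both corners are about 26 mm inside. The gripper body (half-length 88 mm) would touch the front face before the strip is home, so I'll set the strip down, open slightly, lean the tool back, re-grip gently and slide it home.

To row units: 0.0005 m / 0.3 = 0.0017.

```bash
echo '[[[0,0,0.0017,0,0,0],[0,0,0.0017,0,0,0],[0,0,0,0,0,0]]]' | python3 shift.py; echo '[[[0,0,0.001,0,0,0],[0,0,0,0,0,0]]]' | python3 shift.py; python3 -c "
from h import *
st()"
```

```text
time_s: 13.6
ee_pos: [0.4752, 0.2151, 0.029]
eef_rot: [3.142, 0.0, 0.073]
force: [0.3, -0.2, -2.1]
grip_width: 0.0093
grip_force: 40.0
time_s: 13.8
ee_pos: [0.4752, 0.2152, 0.0289]
eef_rot: [3.142, -0.0, 0.073]
force: [-1.1, -2.2, 3.0]
grip_width: 0.0099
grip_force: 40.0
t 13.8 tcp [0.4752 0.2152 0.0289] rpy [ 3.142 -0.     0.073] mod [-0.0538 -0.0036] F [-1.1 -2.2  3. ] grip 0.0099 40.0 q [ 0.36  0.5   1.77 -0.    0.88  1.85]
```

Contact with the bench. Open a little, raise 3 mm and tilt by 0.16 rad.

To row units: -0.003 m / 0.3 = -0.01, 0.04 rad / 1.5708 = 0.0255.

```bash
echo '[[[0,0,0,0,0,0],[0,0,0,0,0,0],[0,0,0,0,0,0]]]' | python3 shift.py 0.02 5; echo '[[[0,0,-0.01,0,0,0],[0,0,0,0.0255,0,0],[0,0,0,0.0255,0,0],[0,0,0,0.0255,0,0],[0,0,0,0.0255,0,0],[0,0,0,0,0,0],[0,0,0,0,0,0]]]' | python3 shift.py; python3 -c "
from h import *
st()
s=ctrl.camera('side');w=ctrl.camera('wrist')
cv2.imwrite('pics/b1.png',np.vstack([crop(w['pixels'],120,520,80,330,2),crop(s['pixels'],230,430,220,340,4)[:100]])[:600])"
```

```text
time_s: 14.1
ee_pos: [0.4752, 0.2154, 0.0287]
eef_rot: [-3.142, -0.0, 0.073]
force: [-0.2, 0.5, -0.8]
grip_width: 0.0198
grip_force: 0.0
time_s: 14.8
ee_pos: [0.4752, 0.2152, 0.0319]
eef_rot: [-2.983, -0.0, 0.073]
force: [-0.2, 0.1, 0.4]
grip_width: 0.0201
grip_force: 0.0
t 14.8 tcp [0.4752 0.2152 0.0319] rpy [-2.983 -0.     0.073] mod [-0.0538 -0.0036] F [-0.2  0.1  0.4] grip 0.0201 0.0 q [0.28 0.47 1.8  0.21 0.84 1.64]
```

View pics/b1.png

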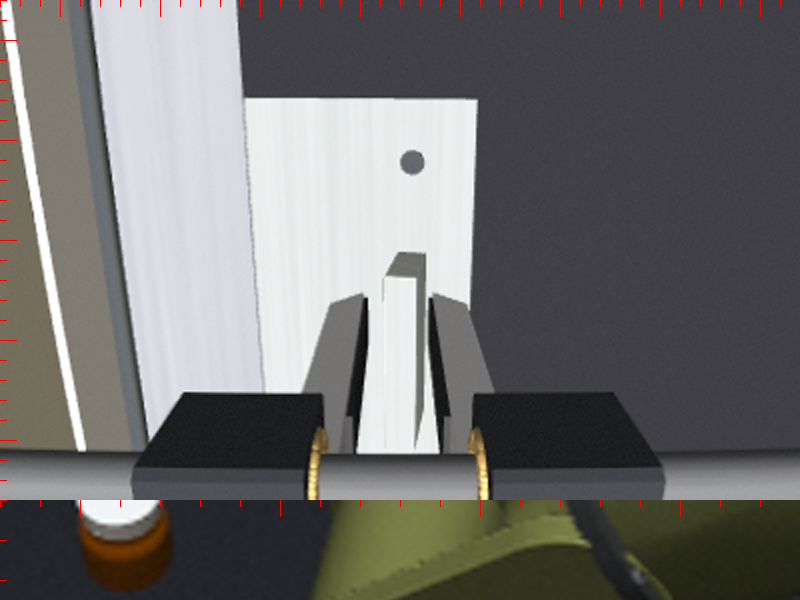

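Strip lies flat under the lap with the rail between the fingers. Re-grip gently and slide home.

To row units: -0.004 m / 0.3 = -0.0133, -0.002 m / 0.3 = -0.0067.

```bash
echo '[[[0,0,0,0,0,0],[0,0,0,0,0,0],[0,0,0,0,0,0],[0,0,0,0,0,0]]]' | python3 shift.py 0 4; echo '[[[0,-0.0133,0.002,0,0,0],[0,-0.0133,0.002,0,0,0],[0,-0.0133,0.002,0,0,0],[0,-0.0067,0.001,0,0,0],[0,0,0,0,0,0]]]' | python3 shift.py; python3 -c "
from h import *
st()"
```

```text
time_s: 15.3
ee_pos: [0.4751, 0.2155, 0.0317]
eef_rot: [-2.982, 0.0, 0.073]
force: [-0.8, 0.8, 0.0]
grip_width: 0.0128
grip_force: 3.9
time_s: 15.8
ee_pos: [0.474, 0.2298, 0.0319]
eef_rot: [-2.982, 0.0, 0.074]
force: [0.6, 0.4, -0.5]
grip_width: 0.0126
grip_force: 3.8
t 15.8 tcp [0.474  0.2298 0.0319] rpy [-2.982  0.     0.074] mod [-0.0391 -0.0034] F [ 0.6  0.4 -0.5] grip 0.0126 3.8 q [0.31 0.48 1.79 0.21 0.84 1.67]
```

Careful with the scale: shifts go in shares of 0.3 m and turns go in shares of pi/2 rad. That gives: -0.002 m / 0.3 = -0.0067, -0.001 m / 0.3 = -0.0033.

```bash
echo '[[[0,-0.0067,0.001,0,0,0],[0,-0.0033,0.0007,0,0,0],[0,0,0,0,0,0]]]' | python3 shift.py; python3 -c "
from h import *
st()"; echo '[[[0,-0.0033,0.0007,0,0,0],[0,0,0,0,0,0]]]' | python3 shift.py; python3 -c "
from h import *
st()"
```

```text
time_s: 16.1
ee_pos: [0.4738, 0.2322, 0.0318]
eef_rot: [-2.982, 0.0, 0.073]
force: [0.4, -3.4, -0.5]
grip_width: 0.0129
grip_force: 4.0
t 16.1 tcp [0.4738 0.2322 0.0318] rpy [-2.982  0.     0.073] mod [-0.0368 -0.0034] F [ 0.4 -3.4 -0.5] grip 0.0129 4.0 q [0.31 0.48 1.79 0.21 0.84 1.67]
time_s: 16.3
ee_pos: [0.4739, 0.2329, 0.0318]
eef_rot: [-2.983, 0.0, 0.073]
force: [-0.0, -8.5, 1.7]
grip_width: 0.0141
grip_force: 4.2
t 16.3 tcp [0.4739 0.2329 0.0318] rpy [-2.983  0.     0.073] mod [-0.0361 -0.0035] F [-0.  -8.5  1.7] grip 0.0141 4.2 q [0.31 0.48 1.79 0.21 0.84 1.68]
```

Strip is home (reaction 8.5 N). Ease off and press down.

To row units: 0.001 m / 0.3 = 0.0033, 0.0002 m / 0.3 = 0.0007.

```bash
echo '[[[0,0.0033,0,0,0,0],[0,0.0007,0.0033,0,0,0],[0,0,0,0,0,0]]]' | python3 shift.py; python3 -c "
from h import *
st()";  echo '[[[0,0.0007,0.0033,0,0,0],[0,0,0,0,0,0]]]' | python3 shift.py; python3 -c "
from h import *
st()"
```

```text
time_s: 16.6
ee_pos: [0.4742, 0.2323, 0.031]
eef_rot: [-2.982, -0.001, 0.073]
force: [-0.1, -4.3, 4.4]
grip_width: 0.0128
grip_force: 4.3
t 16.6 tcp [0.4742 0.2323 0.031 ] rpy [-2.982e+00 -1.000e-03  7.300e-02] mod [-0.0366 -0.0038] F [-0.1 -4.3  4.4] grip 0.0128 4.3 q [0.31 0.48 1.79 0.21 0.84 1.67]
time_s: 16.8
ee_pos: [0.4744, 0.2324, 0.0301]
eef_rot: [-2.981, -0.001, 0.073]
force: [0.7, -4.2, 4.7]
grip_width: 0.0127
grip_force: 4.3
t 16.8 tcp [0.4744 0.2324 0.0301] rpy [-2.981e+00 -1.000e-03  7.300e-02] mod [-0.0366 -0.004 ] F [ 0.7 -4.2  4.7] grip 0.0127 4.3 q [0.31 0.49 1.79 0.21 0.84 1.67]
```

Friction only so far (about 5 N); keep lowering until the fingertips bear on the plate.

To row units: 0.001 m / 0.3 = 0.0033, 0.0002 m / 0.3 = 0.0007.

```bash
echo '[[[0,0.0007,0.0033,0,0,0],[0,0,0,0,0,0]]]' | python3 shift.py; python3 -c "
from h import *
st()";  echo '[[[0,0.0003,0.0023,0,0,0],[0,0,0,0,0,0]]]' | python3 shift.py; python3 -c "
from h import *
st()"
```

```text
time_s: 17.0
ee_pos: [0.4745, 0.2325, 0.0291]
eef_rot: [-2.981, -0.002, 0.073]
force: [0.6, -3.2, 5.1]
grip_width: 0.0131
grip_force: 4.3
t 17.0 tcp [0.4745 0.2325 0.0291] rpy [-2.981e+00 -2.000e-03  7.300e-02] mod [-0.0365 -0.0041] F [ 0.6 -3.2  5.1] grip 0.0131 4.3 q [0.31 0.49 1.79 0.21 0.84 1.67]
time_s: 17.2
ee_pos: [0.4746, 0.2325, 0.0285]
eef_rot: [-2.981, -0.002, 0.073]
force: [0.5, -2.6, 5.9]
grip_width: 0.0136
grip_force: 4.3
t 17.2 tcp [0.4746 0.2325 0.0285] rpy [-2.981e+00 -2.000e-03  7.300e-02] mod [-0.0364 -0.0041] F [ 0.5 -2.6  5.9] grip 0.0136 4.3 q [0.31 0.49 1.79 0.21 0.84 1.67]
```

To row units: 0.0008 m / 0.3 = 0.0027, 0.0001 m / 0.3 = 0.0003.

```bash
echo '[[[0,0.0003,0.0027,0,0,0],[0,0,0,0,0,0]]]' | python3 shift.py|grep -A9 ee_pos;  echo '[[[0,0.0003,0.002,0,0,0],[0,0,0,0,0,0]]]' | python3 shift.py; python3 -c "
from h import *
st()"
```

```text
ee_pos: [0.4746, 0.2326, 0.0277]
eef_rot: [-2.981, -0.002, 0.073]
force: [1.1, -2.6, 5.5]
grip_width: 0.0135
grip_force: 4.3
time_s: 17.6
ee_pos: [0.4746, 0.2326, 0.0273]
eef_rot: [-2.981, -0.002, 0.073]
force: [-0.1, -3.2, 7.8]
grip_width: 0.0133
grip_force: 6.9
t 17.6 tcp [0.4746 0.2326 0.0273] rpy [-2.981e+00 -2.000e-03  7.300e-02] mod [-0.0364 -0.0042] F [-0.1 -3.2  7.8] grip 0.0133 6.9 q [0.31 0.49 1.79 0.21 0.83 1.67]
```

To row units: 0.0005 m / 0.3 = 0.0017, 0.0001 m / 0.3 = 0.0003.

```bash
echo '[[[0,0.0003,0.0017,0,0,0],[0,0,0,0,0,0],[0,0,0,0,0,0],[0,0,0,0,0,0]]]' | python3 shift.py; python3 -c "
from h import *
st()
s=ctrl.camera('side');w=ctrl.camera('wrist');t=ctrl.camera('top')
cv2.imwrite('pics/c1.png',np.vstack([crop(w['pixels'],120,520,60,310,2)[:420],crop(t['pixels'],120,360,180,285,3)[:180].repeat(1,0)[:, :720].copy() if 0 else cv2.resize(t['pixels'][120:310,120:480],(800,180))]))"
```

```text
time_s: 18.0
ee_pos: [0.4747, 0.2326, 0.0272]
eef_rot: [-2.981, -0.002, 0.073]
force: [-2.7, -4.7, 15.1]
grip_width: 0.014
grip_force: 9.6
t 18.0 tcp [0.4747 0.2326 0.0272] rpy [-2.981e+00 -2.000e-03  7.300e-02] mod [-0.0364 -0.0043] F [-2.7 -4.7 15.1] grip 0.014 9.6 q [0.31 0.49 1.79 0.21 0.83 1.67]
```

View pics/c1.png

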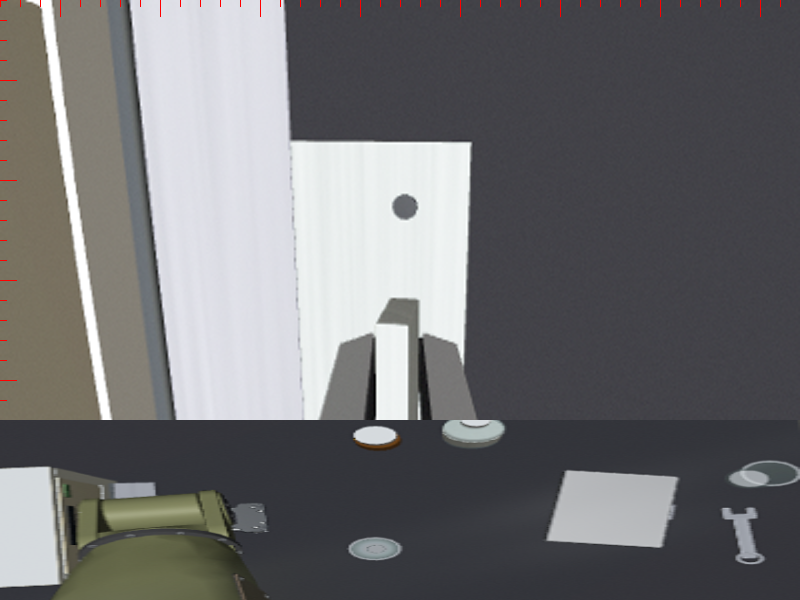

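```bash
python3 -c "
from h import *
w=ctrl.camera('wrist');c,n=np.cos(MOD[2]),np.sin(MOD[2])
uv=[[120+471/2,60+142/2],[120+291/2,60+141/2],[120+287/2,60+60/2],[120+300/2,60+380/2]]
for z in ([.004]*2+[.0115]*2,[.004,.006]+[.0135]*2):
  r=ray(w,uv,z);d=r[:,:2]-MOD[:2];print(np.c_[c*d[:,0]+n*d[:,1],-n*d[:,0]+c*d[:,1]].round(4).tolist())
st()"
```

```text
[[-0.055, -0.0754], [0.0014, -0.0754], [-0.0011, -0.099], [-0.0003, 0.0035]]
[[-0.055, -0.0754], [0.0007, -0.0755], [-0.0018, -0.0988], [-0.0011, 0.0024]]
t 18.2 tcp [0.4747 0.2326 0.0272] rpy [-2.981e+00 -2.000e-03  7.300e-02] mod [-0.0364 -0.0043] F [-2.5 -4.4 14.2] grip 0.0132 9.6 q [0.31 0.49 1.79 0.21 0.83 1.67]
```

Back edge at −55 mm means the tuck edge is at 45 mm (home). Square, lap lip at x≈0, 14 N downward press. Handing in.

```bash
python3 -c "
from station import ctrl
print(ctrl.hand_in())"
```

```text
the job is handed in; nothing more can be done
None
```

I shut the door and slid the strip square under the lap until it was home against the instrument. I handed in while still gripping the rail and pressing the strip to the bench with about 14 N; the judge's result was not shown.

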